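Open the slide-lid sample case and put the flanged hub on show

ROBOT

A 6-joint arm with a two-finger parallel gripper is mounted at the origin on the work surface. World frame = base frame: x ahead of the robot, y to its left, z up, the work surface at z = 0. Lengths are in mm, angles in rad, forces in N, time in s.
With the tool pointing down it reaches from about 350 to 975 mm from the base axis. Payload 7.1 kg.
Tool frame: the origin (TCP) lies at the very end of the fingers, on their centre line; the grasp point (between the pads) lies 19 mm behind it; x points along the fingers, z is the direction in which the jaws open and shut, and the axes are right-handed (so a half turn about x gives the same grasp; the last joint's range is limited). The gripper opens to 88 mm and grips with 3 to 60 N. Pads are 20 mm wide; open, the fingers measure 115 mm over their backs; the gripper's body (75 mm by 178 mm) begins 61 mm behind the grasp point.
Start: joints at [-1.332, 0.423, 1.63, -0, 1.089, -0.019], TCP at [159.365, -604.324, 222.675] pointing down, gripper open.
Joint ranges: [-3, 3], [-0.9, 2.11], [0.09, 2.58], [-1.31, 4.45], [0.11, 2.69], [-2.54, 2.54]. Speed limits (rad/s): [2.39, 2.39, 3.01, 3.14, 3.14, 3.14].

INTERFACE

Orientations are given as a rotation vector (axis times angle).
In Python, from workcell import * gives the robot as it stands.
- The arm moves only by the shell command python3 -m crank 'ROWS'. ROWS is JSON, a list of rows, each a list of 3 entries, a list of its own where there are three numbers: the shift along the tool's x, y, z in cm, then the turn, a rotation vector about the tool's x, y, z in degrees, then the finger opening in cm, from 0 to 8.78. In form: [[[dx, dy, dz], [rx, ry, rz], claw], ...]. A call has 1 to 5 rows; each row shifts and turns the commanded pose from where the row before left it, along the tool's axes as they then stand; what a row does not reach is not made up. A row lasts 1/8 s, in which the tool goes at most 62.5 mm and 10.7 degrees, less where a joint would pass 70% of its speed; a pose out of reach is approached as far as the arm can. A call with a gripper value outside its range is refused whole. The fingers move at their own pace and stop on an object; the grip force is fixed at half the most. Time passes only in rows, so rows that do not move let the fingers close. It gives the time, the measured TCP pose, the force and the opening at its end, in the units of the state.
- get_obs(): the state, without advancing time (a new reading comes with each control period).
- get_image(name): name is "scene" or "top"; returns a dict with "pixels" (384x512x3 uint8, red, green, blue), "mtx" (3x3 intrinsics, pixels), "D" ([k1, k2, p1, p2, k3] as OpenCV has them; the pictures are not rectified), "view" (4x4, takes a point from world to camera coordinates). Camera axes: x right, y down, z forward; pixel columns grow to the right and rows downward; lengths in mm; the calibration is good to about 2 mm. A picture is of the moment at which its call begins. There is no depth.
- close_job(): hands the job in, once; it reports no verdict.
The state is a dict: "t": time; "qpos": joint angles; "qvel": joint speeds; "joint_torque": joint torques, N m; "ee_pos": TCP position; "orientation": TCP orientation; "ft_force": force on the tool from outside, world axes, zero at the start; "moment": the same for the moment, N m; "width": finger opening in mm.
Only numpy, scipy, OpenCV 4.12 (cv2) and the standard library are available. Lean on these libraries where they do the work, as an engineer would, in place of code of your own. Each camera call takes 0.05 s, during which the arm holds its last target.

TASK

Open the wooden sample case: lift the grip end of its lid over the stop lip, slide the lid out of the grooves and lay it flat, grip upwards, in the middle of the cork mat. Then take out the flanged hub (the disc with the tall boss) and set it gently upright in the middle of the white round plinth. Leave the other sample in its place in the case and the other things on the table undisturbed.

Things in the scene. Friction and masses are not known exactly. Their poses are not given: they have to be found in the camera images.
- case: Wooden sample case 200 long (its x) x 128 wide x 90 high, fixed to the table; origin at the centre of its underside, z up, -x end (stop lip) towards the robot. Floor 8 thick, inside 189 x 100 wide, low divider (top at 20) across the middle. A sample stands in each half, about 46 from the centre along x, either way round. The lid lies on side ledges 70 above the underside.
- lip_top (a point): Middle of the top edge of the case's stop lip, across its whole -x end: 6 thick, 6 higher than the ledges the lid lies on (its top 76 above the case's underside). It blocks the lid from sliding to the case's -x; that end of the lid must be raised by more than 6, better 8 to 10, to pass. Guides beside the lid leave 3 of play on each side.
- groove_mouth (a point): Open end of the grooves, between two rails over the lid's side edges along the case's last 67 (+x). The rails' undersides are 82.5, tops 90.5, above the case's underside, 94 apart: the lid's far end has 4.5 of vertical play, so a level lift cannot pass the lip. Raise the grip end only (tilt 0.05 rad, at most 0.07), and slide to the case's -x by 65 or more: then it is free to lift.
- lid_mid (a point): Centre of the lid's plate. Loose plywood plate 186 long (its x) x 110 wide (its y) x 8 thick, about 0.17 kg, z up, lying in the case with its axes along the case's; this point is 4 above its underside. Near its -x end, that of the stop lip, a grip block stands on it.
- lid_grip (a point): Centre of the lid's grip block: 50 long (the lid's x) x 16 wide (the lid's y) x 36 high, on the lid's upper face; the centre is 60 from lid_mid towards the lid's -x, 18 above the plate's upper face and 26 above its underside; axes as the lid's. Pinch its 16 width from above.
- hub_mid (a point): Centre (half-way up, 30 above its underside) of the steel flanged hub standing in the case: a disc 60 in diameter and 12 thick, below, with a boss 30 in diameter and 48 high on it; 60 high in all, about 0.4 kg; z up. Grasp the boss near its top.
- collar_mid (a point): Centre (half-way up) of the other sample, a plain steel collar (thick ring) 60 outside, 36 inside, 28 high, standing loose in the other half of the case. It stays there.
- mat_top (a point): Centre of the upper face of the thin stiff cork mat, 210 long (its x) x 150 wide (its y) x 4 thick, fixed to the table; z up.
- plinth_top (a point): Centre of the flat top of the white round display plinth, 120 in diameter, 40 high, fixed to the table; z up.
- phone: Dark phone lying flat, 150 (its x) x 72 x 9; origin at the centre of its underside. It is loose on the table; leave it alone. 
- calculator: Grey desk calculator lying flat, 150 (its x) x 80 x 17; origin at the centre of its underside. It is loose on the table; leave it alone. 
- cup: White cup, 76 across, 88 high, upright; origin at the centre of its underside. It is loose on the table; leave it alone. 
- bottle: Clear water bottle, 62 across, 190 high, upright; origin at the centre of its underside. It is loose on the table; leave it alone. 
- hub: The flanged hub itself: origin at the centre of its underside, see hub_mid.
- plinth: The plinth itself: origin at the centre of its underside, see plinth_top.
Things that resemble listed ones, but are neither listed nor needed, are in the scene too. Of the things that look like the plinth, take the one that is farthest from the robot's base at the start.

How it is judged (in metres and radians):
On the way, in this order (a step that is already met when the one before it is completed fails the run):
1. the lid's grip end is over the stop lip and its far end is out of the grooves (x of lid_mid in the frame of case below -0.058 m), for 0.05 s.
2. the lid lies flat in the middle of the cork mat, let go (horizontal distance between lid_mid and mat_top below 0.05 m and z of lid_mid in the frame of mat_top between 0 and 0.008 m and angle between lid_mid's own z axis and vertical below 0.06 rad and contact force between the fingers and anything else below 0.2 N), for 0.2 s.
At the end, for the whole second after the job is handed in: The lid lies flat (within 0.06 rad), grip upwards, on the cork mat with the centre of its plate within 50 mm of the mat's centre, and the flanged hub stands upright (within 0.1 rad) on the plinth with its axis within 30 mm of the plinth's centre; both are at rest (horizontal distance between lid_mid and mat_top below 0.05 m and z of lid_mid in the frame of mat_top between 0 and 0.008 m and angle between lid_mid's own z axis and vertical below 0.06 rad and horizontal distance between hub_mid and plinth_top below 0.03 m and z of hub_mid in the frame of plinth_top between 0.025 and 0.035 m and angle between hub_mid's own z axis and vertical below 0.1 rad); the robot touches nothing.
It fails at once if the other sample is shifted by more than 30 mm or taken out (distance of collar_mid from where it was at the start of the episode above 0.03 m).
It fails at once if the hub is dropped or slammed on the plinth (over 60 N) (contact force between hub and plinth above 60 N).
It fails at once if phone, calculator, cup or bottle is shifted by more than 30 mm (distance of any of phone, calculator, cup, bottle from where it was at the start of the episode above 0.03 m).
It also fails if it takes over 66 s, if anything falls off the work surface, if the arm or the gripper's body presses on something with over 40 N, if the wrist force passes 120 N, or if a joint passes its speed limit or range.

## Working session

There is one attempt and no reset: what is moved stays moved. The work goes in short steps, Python scripts to look and compute and a shell command to move; the robot and the scene stay as the last step left them, time stands still between calls to the robot, and variables do not carry over. Pictures are saved under pics/ and viewed, and the job is handed in when it is done.

```bash
mkdir -p pics; ls; cat > h.py <<'E'
import numpy as np, cv2, json
from workcell import *
def snap(n,f):
    d=get_image(n); np.savez('cam_'+f+'.npz',**{k:np.array(v) for k,v in d.items()})
    cv2.imwrite('pics/'+f+'.png',cv2.cvtColor(np.array(d['pixels'],dtype=np.uint8),cv2.COLOR_RGB2BGR)); return d
def load(f): return dict(np.load('cam_'+f+'.npz'))
def ray(d,uv):
    K=np.array(d['mtx'],float);D=np.array(d['D'],float);V=np.array(d['view'],float)
    p=cv2.undistortPoints(np.array(uv,float).reshape(-1,1,2),K,D).reshape(-1,2)
    R=V[:3,:3];o=-R.T@V[:3,3]
    return o,np.c_[p,np.ones(len(p))]@R
def toz(d,uv,z):
    o,r=ray(d,uv); return o+r*((z-o[2])/r[:,2:3])
def proj(d,P):
    V=np.array(d['view'],float)
    return cv2.projectPoints(np.array(P,float).reshape(-1,1,3),cv2.Rodrigues(V[:3,:3])[0],V[:3,3],np.array(d['mtx'],float),np.array(d['D'],float))[0].reshape(-1,2)
E
python3 - <<'E'
from h import *
for n in('scene','top'):
    d=snap(n,n+'0'); V=np.array(d['view']); print(n,-V[:3,:3].T@V[:3,3],V[:3,:3].round(2).tolist(),np.array(d['mtx']).round(0).tolist(),d['D'])
print(get_obs())
E
```

```text
pics
scene [1214.64789571 -201.26976126  732.09870312] [[0.41, 0.91, -0.02], [0.58, -0.28, -0.76], [-0.7, 0.31, -0.64]] [[364.0, 0.0, 255.0], [0.0, 364.0, 192.0], [0.0, 0.0, 1.0]] [-0.0098918  0.         0.         0.         0.       ]
top [420.15131848  82.15775715 990.64342834] [[-0.02, -1.0, -0.02], [-0.99, 0.02, -0.11], [0.11, 0.02, -0.99]] [[390.0, 0.0, 261.0], [0.0, 390.0, 193.0], [0.0, 0.0, 1.0]] [-0.03129637  0.          0.          0.          0.        ]
{'t': 0.1, 'qpos': array([-1.33201100e+00,  4.23749674e-01,  1.63058835e+00,  2.02252234e-05,
        1.08859415e+00, -1.89770077e-02]), 'qvel': array([-0.00013414, -0.00111932, -0.00280226, -0.00117329, -0.00068822,
       -0.00042078]), 'joint_torque': array([-1.13317557e-03, -5.45620036e+01, -2.74322641e+01,  6.44832174e-02,
        1.88118877e-02, -3.21305299e-05]), 'ee_pos': array([ 159.25207508, -603.8658062 ,  221.99854789]), 'orientation': array([ 1.01811648,  1.32123232, -1.01669703]), 'ft_force': array([0.30513745, 0.20025174, 0.47282867]), 'moment': array([-0.02262936,  0.02025072,  0.06121426]), 'width': 87.58563188113698}
```

View pics/scene0.png

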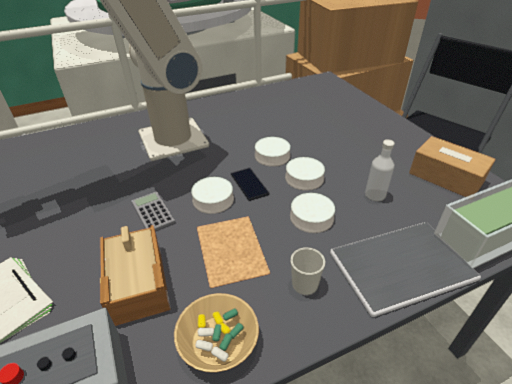

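View pics/top0.png

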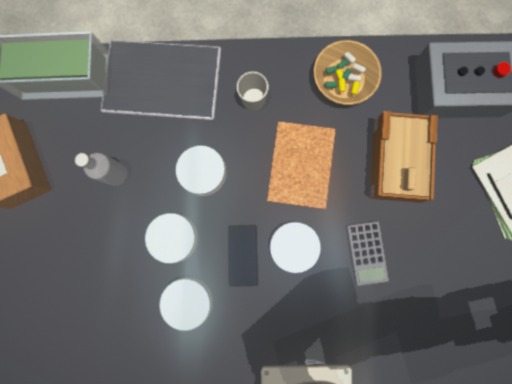

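The scene image shows the case at (133,272) with its grip at (126,237), the mat at (232,250), and four plinth-like discs at (313,212), (305,173), (272,151) and (212,194). In the top view the discs are at (200,170), (170,238), (185,305) and (295,248), the case is at (406,157) and the mat at (302,165). Next I'll measure them.

```bash
python3 - <<'E'
from h import *
t=load('top0');s=load('scene0')
# plinth discs by white mask
for n,d in(('top',t),('scene',s)):
    hsv=cv2.cvtColor(d['pixels'],cv2.COLOR_RGB2HSV)
    m=((hsv[...,1]<40)&(hsv[...,2]>185)).astype(np.uint8)
    m=cv2.morphologyEx(m,cv2.MORPH_OPEN,np.ones((3,3)))
    for c in cv2.findContours(m,0,2)[0]:
        a=cv2.contourArea(c)
        if a<400: continue
        (x,y),ax,an=cv2.fitEllipse(c); p=toz(d,[(x,y)],40)[0]
        q=toz(d,c[:,0],40); 
        (cx,cy),r=cv2.minEnclosingCircle(q[:,:2].astype(np.float32))
        print(n,int(x),int(y),int(a),p.round(0),'r',round(r),'encl',round(cx),round(cy),'dist',round(np.hypot(*p[:2])))
# mat orange
for n,d in(('top',t),('scene',s)):
    hsv=cv2.cvtColor(d['pixels'],cv2.COLOR_RGB2HSV)
    m=((hsv[...,0]<18)&(hsv[...,1]>140)&(hsv[...,2]>120)).astype(np.uint8)
    m=cv2.morphologyEx(m,cv2.MORPH_CLOSE,np.ones((5,5)))
    for c in cv2.findContours(m,0,2)[0]:
        if cv2.contourArea(c)<1500: continue
        q=toz(d,c[:,0],4)[:,:2].astype(np.float32); print(n,'mat?',c[:,0].mean(0),cv2.minAreaRect(q))
a=cv2.resize(cv2.cvtColor(t['pixels'],4)[95:215,360:455],None,fx=4,fy=4,interpolation=2)
b=cv2.resize(cv2.cvtColor(s['pixels'],4)[220:330,90:180],None,fx=4.36,fy=4.36,interpolation=2)
cv2.imwrite('pics/case0.png',np.hstack([a,b[:480]]) if b.shape[0]>=480 else np.hstack([a[:b.shape[0]],b]))
E
```

```text
top 331 374 475 [ 97. -58.  40.] r 52 encl 96 -51 dist 113
top 184 304 1924 [263. 289.  40.] r 60 encl 264 289 dist 391
top 294 247 1900 [395.  21.  40.] r 60 encl 396 21 dist 396
top 169 237 1829 [423. 326.  40.] r 60 encl 423 326 dist 534
top 503 182 1340 [ 542. -494.   40.] r 103 encl 531 -512 dist 733
top 199 169 1745 [590. 252.  40.] r 60 encl 591 252 dist 642
top 198 17 601 [992. 257.  40.] r 71 encl 1005 254 dist 1025
top 378 16 2132 [ 982. -211.   40.] r 131 encl 962 -213 dist 1005
top 110 19 2158 [997. 488.  40.] r 124 encl 976 498 dist 1110
scene 120 287 2293 [ 636. -286.   40.] r 114 encl 546 -524 dist 697
scene 312 207 953 [593. 248.  40.] r 61 encl 590 249 dist 642
scene 211 189 788 [398.  17.  40.] r 61 encl 395 18 dist 398
scene 305 168 644 [425. 322.  40.] r 61 encl 422 322 dist 533
scene 272 146 500 [266. 285.  40.] r 61 encl 264 286 dist 389
scene 156 142 428 [ 68. -74.  40.] r 112 encl 46 -58 dist 101
scene 67 115 670 [-297. -352.   40.] r 242 encl -276 -351 dist 461
scene 73 50 1298 [-1095.  -280.    40.] r 358 encl -1173 -233 dist 1130
scene 42 16 1013 [-1978.  -442.    40.] r 464 encl -1980 -355 dist 2026
top mat? [404.71428571 156.95238095] ((623.0145263671875, -275.63421630859375), (142.22105407714844, 219.0437469482422), 83.88619232177734)
```

View pics/case0.png

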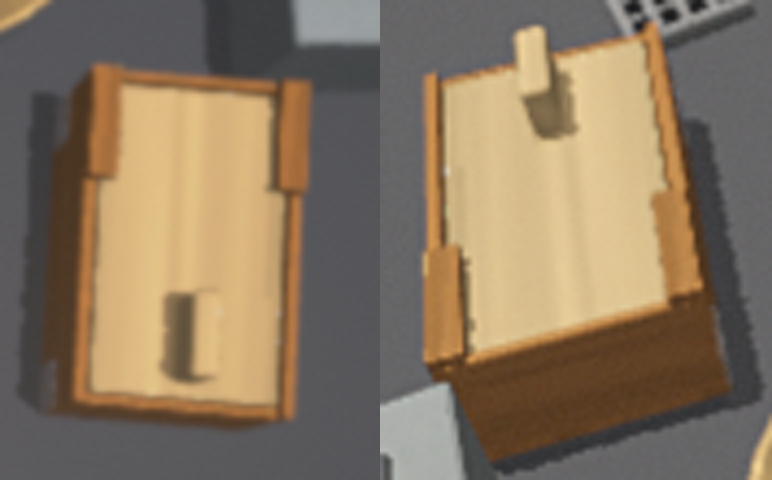

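The crop shows the case with its lid, the grip block near the robot end, and rails at the far end. From the list, the plinth to use is the disc at top (199,169), about 642 mm away and farthest; its radius of 60 matches. Next are the case, grip and mat poses.

```bash
python3 - <<'E'
from h import *
t=load('top0');s=load('scene0')
T=lambda p:[( (u+.5)/4-.5+360,(v+.5)/4-.5+95) for u,v in p]
S=lambda p:[( (u-380+.5)/4.36-.5+90,(v+.5)/4.36-.5+220) for u,v in p]
ro=toz(t,T([(95,65),(312,80),(307,190),(90,178)]),90.5); print('rails out',ro.round(0)[:,:2].tolist(), ro.mean(0))
ri=toz(t,T([(122,66),(280,78),(277,190),(116,178)]),90.5); print('rails in',ri.round(0)[:,:2].tolist(), ri.mean(0))
lp=toz(t,T([(73,402),(295,418)]),76); print('lip',lp.round(0)[:,:2].tolist(),lp.mean(0))
g=toz(t,T([(197,290),(220,290),(216,380),(195,380)]),114); print('grip',g.round(0)[:,:2].tolist(),g.mean(0))
rs=toz(s,S([(430,365),(702,293),(462,358),(668,305)]),90.5);print('scene rail end',rs.round(0)[:,:2].tolist())
gs=toz(s,S([(515,33),(543,28),(553,90),(527,97)]),114);print('scene grip',gs.round(0)[:,:2].tolist(),gs.mean(0))
# mat
for n,d,seed in(('top',t,(302,165)),('scene',s,(232,250))):
    hsv=cv2.cvtColor(d['pixels'],cv2.COLOR_RGB2HSV)
    m=((hsv[...,0]<22)&(hsv[...,1]>90)&(hsv[...,2]>90)).astype(np.uint8)
    m=cv2.morphologyEx(m,cv2.MORPH_CLOSE,np.ones((3,3)))
    _,l=cv2.connectedComponents(m); m=(l==l[seed[1],seed[0]]).astype(np.uint8)
    c=max(cv2.findContours(m,0,2)[0],key=cv2.contourArea)
    print(n,'mat',cv2.minAreaRect(toz(d,c[:,0],4)[:,:2].astype(np.float32)))
E
```

```text
rails out [[713.0, -194.0], [701.0, -322.0], [635.0, -314.0], [644.0, -187.0]] [ 673.21266193 -254.07674859   90.5       ]
rails in [[712.0, -210.0], [703.0, -303.0], [635.0, -296.0], [644.0, -202.0]] [ 673.37878486 -252.73877522   90.5       ]
lip [[514.0, -174.0], [502.0, -304.0]] [ 507.77299137 -239.0891205    76.        ]
grip [[572.0, -237.0], [572.0, -250.0], [521.0, -245.0], [521.0, -233.0]] [ 546.54059304 -241.23384815  114.        ]
scene rail end [[702.0, -321.0], [716.0, -196.0], [705.0, -307.0], [716.0, -213.0]]
scene grip [[524.0, -249.0], [527.0, -235.0], [576.0, -238.0], [575.0, -251.0]] [ 550.31381163 -243.24911897  114.        ]
top mat ((605.2180786132812, -2.8104476928710938), (151.13983154296875, 210.69674682617188), 81.11470794677734)
scene mat ((605.55908203125, -6.3339691162109375), (150.78311157226562, 212.50927734375), 81.10832977294922)
```

```bash
cat >> h.py <<'E'
from scipy.spatial.transform import Rotation as Ro
def tgt(pos,yaw,pitch=0,flip=False):
    """tool x down, z along lid y (yaw), pitch = about lid y; prints total tool-axis shift cm, turn deg"""
    o=get_obs(); R=Ro.from_rotvec(o['orientation'])
    ly=np.array([-np.sin(yaw),np.cos(yaw),0]); 
    best=None
    for sg in(1,-1):
        z=ly*sg; x=np.array([0,0,-1.]); M=np.c_[x,np.cross(z,x),z]
        G=Ro.from_rotvec(ly*pitch)*Ro.from_matrix(M)
        r=(R.inv()*G).as_rotvec(degrees=True)
        if best is None or np.linalg.norm(r)<np.linalg.norm(best[0]): best=(r,G,sg)
    d=R.inv().apply(np.array(pos)-o['ee_pos'])/10
    print('t',round(o['t'],2),'pos',o['ee_pos'].round(1),'F',o['ft_force'].round(1),'w',round(o['width'],1),'q',o['qpos'].round(2))
    print('axes x,y,z:',R.as_matrix().T.round(3).tolist())
    print('shift cm',d.round(2),'turn deg',best[0].round(2),'zsign',best[2]); return
E
python3 - <<'E'
from h import *
tgt([548.5,-242.5,180],-0.098)
E
```

```text
t 0.1 pos [ 159.3 -603.9  222. ] F [0.3 0.2 0.5] w 87.6 q [-1.33  0.42  1.63  0.    1.09 -0.02]
axes x,y,z: [[-0.0, 0.001, -1.0], [0.967, 0.255, 0.0], [0.255, -0.967, -0.001]]
shift cm [  4.24  46.85 -25.01] turn deg [ 2.038e+01 -8.000e-02  1.000e-02] zsign -1
```

```bash
python3 -m crank '[[[0,5,-2.7],[0,0,0],8.7],[[0,5,-2.7],[0,0,0],8.7],[[0,5,-2.7],[0,0,0],8.7],[[0,5,-2.7],[0,0,0],8.7],[[0,5,-2.7],[0,0,0],8.7]]'; python3 -m crank '[[[0,5,-2.7],[0,0,0],8.7],[[0,5,-2.7],[0,0,0],8.7],[[0,5,-2.7],[0,0,0],8.7],[[0,3,-1.6],[10,0,0],8.7],[[0,0,0],[10,0,0],8.7]]'; python3 - <<'E'
from h import *
tgt([548.5,-242.5,140],-0.098)
snap('top','top1');snap('scene','scene1')
E
```

```text
t: 0.72
ee_pos: [367.7, -408.5, 222.5]
orientation: [1.018, 1.32, -1.017]
ft_force: [0.1, -0.6, -0.6]
width: 87.1
t: 1.35
ee_pos: [517.5, -268.3, 222.2]
orientation: [1.278, 1.164, -1.278]
ft_force: [0.6, 0.8, -0.5]
width: 86.6
t 1.35 pos [ 517.5 -268.3  222.2] F [ 0.6  0.8 -0.5] w 86.6 q [-0.5   0.36  1.73  0.    1.05  1.17]
axes x,y,z: [[-0.0, 0.0, -1.0], [0.996, -0.093, -0.0], [-0.093, -0.996, -0.0]]
shift cm [ 8.22  2.85 -2.85] turn deg [ 0.25 -0.03  0.02] zsign -1
```

```bash
python3 -m crank '[[[0,2.8,-2.8],[0,0,0],6],[[2,0,0],[0,0,0],5],[[0,0,0],[0,0,0],5]]'; python3 - <<'E'
from h import *
tgt([548.5,-242.5,140],-0.098)
a=snap('top','top2');b=snap('scene','scene2')
A=np.array(a['pixels'])[95:245,340:460,::-1];B=np.array(b['pixels'])[150:300,80:200,::-1]
cv2.imwrite('pics/c2.png',cv2.resize(np.hstack([A,B]),None,fx=3.2,fy=3.2,interpolation=2))
E
```

```text
t: 1.82
ee_pos: [545.1, -244.7, 201.2]
orientation: [1.273, 1.17, -1.276]
ft_force: [-0.6, 0.4, 0.4]
width: 60.3
t 1.82 pos [ 545.1 -244.7  201.2] F [-0.6  0.4  0.4] w 60.3 q [-0.44  0.41  1.71 -0.    1.03  1.22]
axes x,y,z: [[-0.003, 0.001, -1.0], [0.996, -0.088, -0.003], [-0.088, -0.996, -0.001]]
shift cm [ 6.12  0.34 -0.24] turn deg [ 0.55 -0.07  0.19] zsign -1
```

View pics/c2.png

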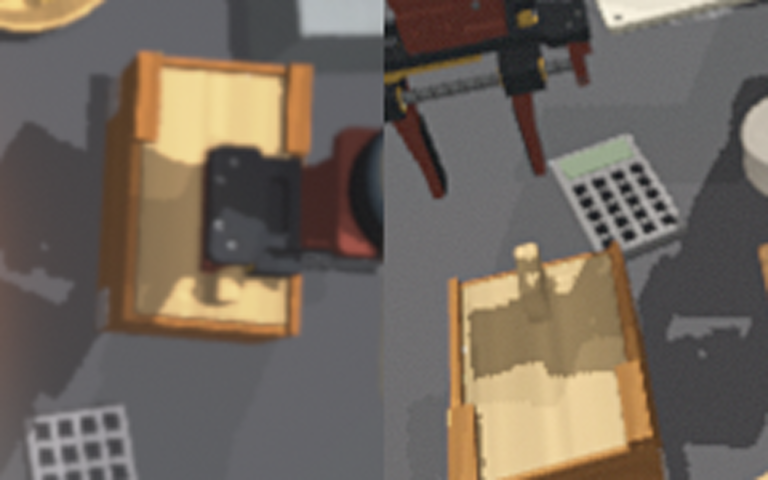

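```bash
python3 - <<'E'
from h import *
for f in('top2','scene2'):
    d=load(f); e=np.array([545.1,-244.7,201.2]); j=np.array([-.09,-.996,0])
    print(f,proj(d,[e,e+j*30,e-j*30]).round(1).tolist())
b=load('scene2');cv2.imwrite('pics/c3.png',cv2.resize(b['pixels'][130:260,60:220,::-1],None,fx=4.5,fy=4.5,interpolation=2))
E
```

```text
top2 [[428.5, 172.6], [443.1, 173.6], [413.8, 171.6]]
scene2 [[114.2, 204.9], [99.9, 208.1], [128.2, 201.7]]
```

View pics/c3.png

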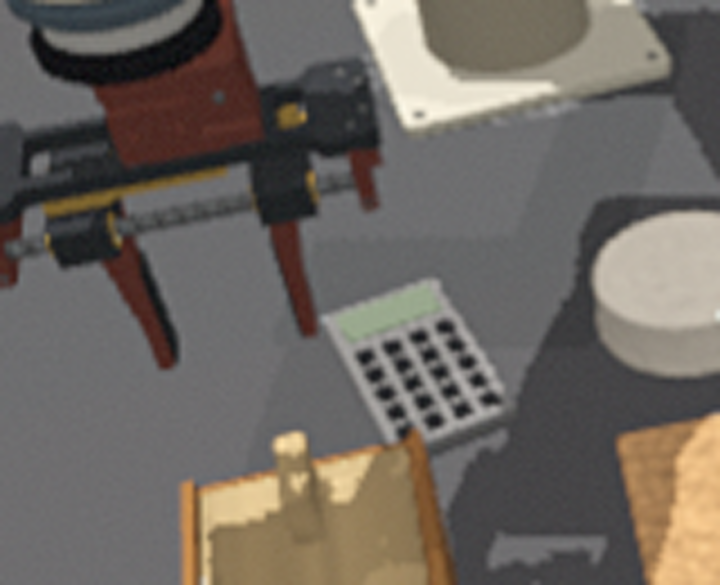

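The gripper's measured pose agrees with the view within about 2 mm: fingertips at scene (97,211) and (129,204), predicted (100,208) and (128,202). I'll go down now.

```bash
python3 -m crank '[[[3,0.3,-0.2],[0.5,0,0],5.5],[[3,0,0],[0,0,0],5.5],[[0,0,0],[0,0,0],5.5],[[0,0,0],[0,0,0],5.5]]'; python3 - <<'E'
from h import *
tgt([548.5,-242.5,84],-0.098)
E
```

```text
t: 2.42
ee_pos: [550.2, -244.0, 144.1]
orientation: [1.283, 1.159, -1.282]
ft_force: [-0.9, 0.1, 0.1]
width: 54.6
t 2.42 pos [ 550.2 -244.   144.1] F [-0.9  0.1  0.1] w 54.6 q [-0.44  0.49  1.74  0.    0.92  1.23]
axes x,y,z: [[0.001, -0.001, -1.0], [0.995, -0.1, 0.002], [-0.1, -0.995, 0.001]]
shift cm [ 6.01 -0.19 -0.13] turn deg [-0.12  0.03 -0.09] zsign -1
```

```bash
python3 -m crank '[[[2,-0.1,-0.1],[0,0,0],5],[[2,0,0],[0,0,0],5],[[1,0,0],[0,0,0],4.5],[[0.9,0,0],[0,0,0],4.5],[[0,0,0],[0,0,0],4.5]]'; python3 - <<'E'
from h import *
tgt([548.5,-242.5,84],-0.098)
a=snap('top','top4');b=snap('scene','scene4')
A=np.array(a['pixels'])[115:235,360:460,::-1];B=np.array(b['pixels'])[190:310,80:180,::-1]
cv2.imwrite('pics/c4.png',cv2.resize(np.hstack([A,B]),None,fx=4,fy=4,interpolation=2))
E
```

```text
t: 3.05
ee_pos: [548.5, -242.1, 83.1]
orientation: [1.282, 1.161, -1.283]
ft_force: [-0.5, 0.5, -0.8]
width: 44.7
t 3.05 pos [ 548.5 -242.1   83.1] F [-0.5  0.5 -0.8] w 44.7 q [-0.44  0.57  1.77 -0.    0.8   1.24]
axes x,y,z: [[-0.001, 0.0, -1.0], [0.995, -0.1, -0.001], [-0.1, -0.995, -0.0]]
shift cm [-0.09  0.01  0.04] turn deg [-0.11 -0.02  0.06] zsign -1
```

View pics/c4.png

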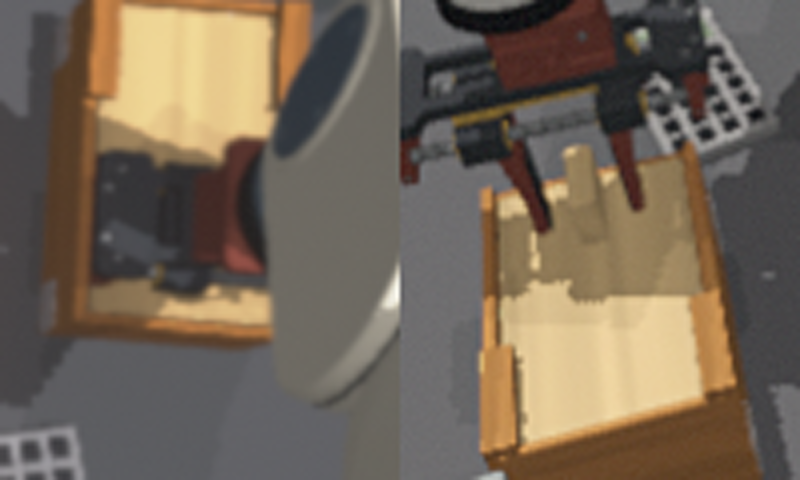

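The fingers straddle the grip block at scene crop (580,190), so I'll close now.

```bash
python3 -m crank '[[[0,0,0],[0,0,0],2.5],[[0,0,0],[0,0,0],1.6],[[0,0,0],[0,0,0],0.8],[[0,0,0],[0,0,0],0.8],[[0,0,0],[0,0,0],0.8]]'; python3 -m crank '[[[0,0,0],[0,0,0],0.8],[[0,0,0],[0,0,0],0.8]]';python3 - <<'E'
from h import *
tgt([548.5,-242.5,84],-0.098)
E
```

```text
t: 3.78
ee_pos: [548.8, -242.3, 83.9]
orientation: [1.283, 1.16, -1.282]
ft_force: [-0.1, 0.2, 1.8]
width: 16.2
t: 4.03
ee_pos: [548.8, -242.3, 83.9]
orientation: [1.283, 1.16, -1.282]
ft_force: [-0.2, -1.2, 2.9]
width: 15.8
t 4.03 pos [ 548.8 -242.3   83.9] F [-0.2 -1.2  2.9] w 15.8 q [-0.44  0.57  1.77  0.    0.8   1.24]
axes x,y,z: [[0.0, -0.0, -1.0], [0.995, -0.1, 0.0], [-0.1, -0.995, 0.0]]
shift cm [-0.01 -0.03  0.02] turn deg [-0.12  0.   -0.01] zsign -1
```

```bash
python3 -m crank '[[[-0.2,0,0],[0,0,-0.75],0.8],[[-0.2,0,0],[0,0,-0.75],0.8],[[-0.2,0,0],[0,0,-0.75],0.8],[[-0.2,0,0],[0,0,-0.75],0.8],[[0,0,0],[0,0,0],0.8]]';python3 - <<'E'
from h import *
tgt([548.5,-242.5,92],-0.098,0.0524)
b=snap('scene','scene5');a=snap('top','top5')
B=np.array(b['pixels'])[190:330,80:200,::-1]
cv2.imwrite('pics/c5.png',cv2.resize(B,None,fx=4.2,fy=4.2,interpolation=2))
E
```

```text
t: 4.65
ee_pos: [549.0, -242.2, 91.7]
orientation: [1.259, 1.201, -1.321]
ft_force: [1.1, -0.8, -0.5]
width: 15.8
t 4.65 pos [ 549.  -242.2   91.7] F [ 1.1 -0.8 -0.5] w 15.8 q [-0.43  0.58  1.73 -0.02  0.89  1.26]
axes x,y,z: [[-0.052, 0.005, -0.999], [0.994, -0.099, -0.053], [-0.1, -0.995, 0.0]]
shift cm [-0.03 -0.05  0.04] turn deg [-0.1  -0.    0.02] zsign -1
```

View pics/c5.png

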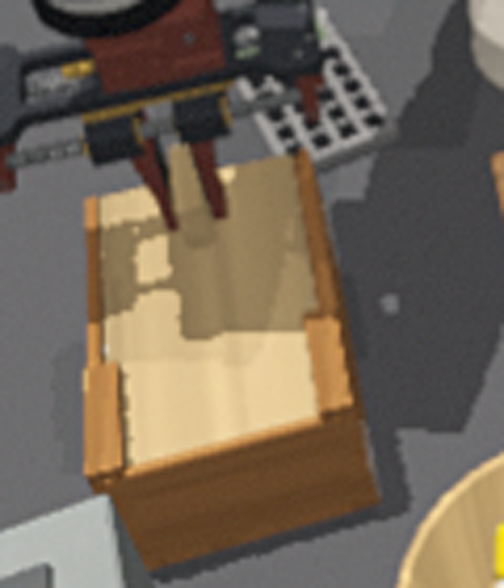

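The lid's grip end has tilted up over the lip and forces are small. Sliding along the lid's own plane (tool -y) keeps both clearances constant.

```bash
python3 -m crank '[[[0,-0.5,0],[0,0,0],0.8],[[0,-0.5,0],[0,0,0],0.8],[[0,-0.5,0],[0,0,0],0.8],[[0,-0.5,0],[0,0,0],0.8],[[0,-0.5,0],[0,0,0],0.8]]'; python3 -m crank '[[[0,-0.8,0],[0,0,0],0.8],[[0,-0.8,0],[0,0,0],0.8],[[0,-0.8,0],[0,0,0],0.8],[[0,-0.8,0],[0,0,0],0.8],[[0,0,0],[0,0,0],0.8]]';python3 - <<'E'
from h import *
tgt([548.5-75*.995,-242.5+75*.098,96],-0.098,0.0524)
E
```

```text
t: 5.38
ee_pos: [523.4, -239.6, 92.9]
orientation: [1.259, 1.201, -1.321]
ft_force: [-0.3, -0.7, -2.1]
width: 15.9
t: 6.0
ee_pos: [491.6, -236.4, 94.7]
orientation: [1.26, 1.201, -1.321]
ft_force: [1.4, 0.9, -2.2]
width: 15.8
t 6.0 pos [ 491.6 -236.4   94.7] F [ 1.4  0.9 -2.2] w 15.8 q [-0.46  0.51  1.85 -0.02  0.83  1.23]
axes x,y,z: [[-0.052, 0.005, -0.999], [0.994, -0.1, -0.053], [-0.1, -0.995, -0.0]]
shift cm [-0.03 -1.78  0.05] turn deg [-0.13 -0.02  0.02] zsign -1
```

```bash
python3 -m crank '[[[0,-0.8,0],[0,0,0],0.8],[[0,-0.8,0],[0,0,0],0.8],[[0,-0.3,0],[0,0,0],0.8],[[0,0,0],[0,0,0],0.8]]';python3 - <<'E'
from h import *
tgt([548.5-75*.995,-242.5+75*.098,96],-0.098,0.0524)
b=snap('scene','scene6');a=snap('top','top6')
A=np.array(a['pixels'])[95:245,340:460,::-1];B=np.array(b['pixels'])[190:340,80:200,::-1]
cv2.imwrite('pics/c6.png',cv2.resize(np.hstack([A,B]),None,fx=3.3,fy=3.3,interpolation=2))
E
```

```text
t: 6.5
ee_pos: [473.2, -234.7, 95.7]
orientation: [1.26, 1.201, -1.321]
ft_force: [-0.3, -1.1, -3.0]
width: 16.1
t 6.5 pos [ 473.2 -234.7   95.7] F [-0.3 -1.1 -3. ] w 16.1 q [-0.47  0.49  1.89 -0.03  0.81  1.22]
axes x,y,z: [[-0.052, 0.005, -0.999], [0.994, -0.1, -0.052], [-0.1, -0.995, 0.0]]
shift cm [-0.03  0.07  0.04] turn deg [-0.13 -0.01 -0.01] zsign -1
```

View pics/c6.png

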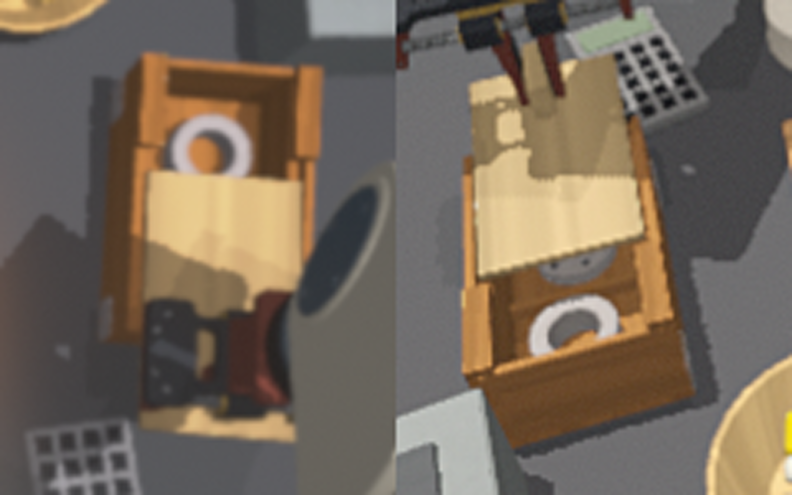

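The lid is about 75 mm out and clear of the rails. The hub is in the near half and the collar in the far half. I'll lift and level the lid.

```bash
python3 -m crank '[[[-1,0,0],[0,0,0],0.8],[[-1.5,0,0],[0,0,0],0.8],[[-2,0,0],[0,0,1],0.8],[[-2,0,0],[0,0,1],0.8],[[-1,0,0],[0,0,1],0.8]]';python3 - <<'E'
from h import *
tgt([546.1,4.8,160],-0.155)
b=snap('scene','scene7')
B=np.array(b['pixels'])[130:340,60:260,::-1]
cv2.imwrite('pics/c7.png',cv2.resize(B,None,fx=2.8,fy=2.8,interpolation=2))
E
```

```text
t: 7.22
ee_pos: [477.2, -235.3, 172.7]
orientation: [1.283, 1.157, -1.28]
ft_force: [0.7, 0.1, -2.2]
width: 15.7
t 7.22 pos [ 477.2 -235.3  172.7] F [ 0.7  0.1 -2.2] w 15.7 q [-0.48  0.35  1.88  0.    0.91  1.19]
axes x,y,z: [[0.004, -0.001, -1.0], [0.995, -0.1, 0.004], [-0.1, -0.995, 0.001]]
shift cm [  1.26   4.45 -24.58] turn deg [ 3.15  0.05 -0.21] zsign -1
```

View pics/c7.png

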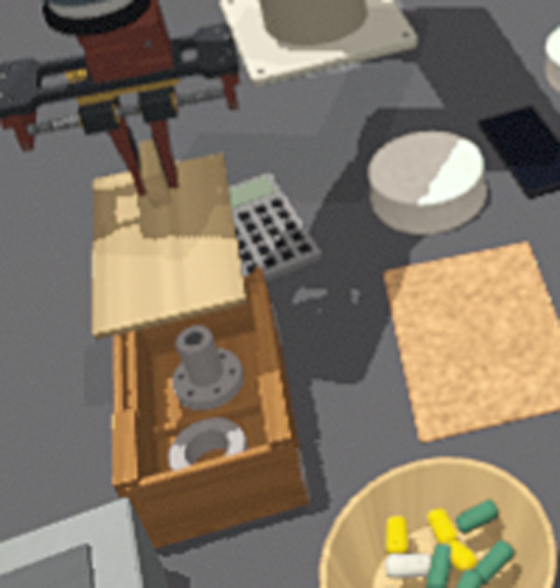

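```bash
python3 -m crank '[[[0,0.5,-2],[0,0,0],0.8],[[0,1,-4],[0,0,0],0.8],[[0,1,-5],[0,0,0],0.8],[[0,1,-5],[1,0,0],0.8],[[0,0.9,-4.5],[1,0,0],0.8]]';python3 -m crank '[[[0,0,-3],[1,0,0],0.8],[[0,0,-1],[0,0,0],0.8],[[0,0,0],[0,0,0],0.8]]';python3 - <<'E'
from h import *
tgt([546.1,4.8,18],-0.155)
E
```

```text
t: 7.9
ee_pos: [541.5, -34.0, 170.5]
orientation: [1.308, 1.142, -1.308]
ft_force: [0.6, -0.4, -3.2]
width: 16.3
t: 8.28
ee_pos: [546.8, 4.1, 170.4]
orientation: [1.319, 1.134, -1.32]
ft_force: [0.6, -1.1, -2.4]
width: 15.6
t 8.28 pos [546.8   4.1 170.4] F [ 0.6 -1.1 -2.4] w 15.6 q [-0.01  0.38  1.84 -0.    0.92  1.71]
axes x,y,z: [[-0.0, -0.0, -1.0], [0.989, -0.151, -0.0], [-0.151, -0.989, 0.0]]
shift cm [15.24 -0.07 -0.06] turn deg [0.22 0.01 0.03] zsign -1
```

```bash
python3 -m crank '[[[3,0,0],[0,0,0],0.8],[[4,0,0],[0,0,0],0.8],[[3,0,0],[0,0,0],0.8],[[2,0,0],[0,0,0],0.8],[[0,0,0],[0,0,0],0.8]]';python3 - <<'E'
from h import *
tgt([546.1,4.8,18],-0.155)
b=snap('scene','scene8');a=snap('top','top8')
A=np.array(a['pixels'])[110:250,240:380,::-1];B=np.array(b['pixels'])[170:310,160:300,::-1]
cv2.imwrite('pics/c8.png',cv2.resize(np.hstack([A,B]),None,fx=2.8,fy=2.8,interpolation=2))
E
```

```text
t: 8.9
ee_pos: [545.7, 2.7, 49.2]
orientation: [1.32, 1.135, -1.324]
ft_force: [-0.4, -0.5, -1.6]
width: 16.1
t 8.9 pos [545.7   2.7  49.2] F [-0.4 -0.5 -1.6] w 16.1 q [-0.02  0.57  1.9  -0.    0.68  1.71]
axes x,y,z: [[-0.004, -0.0, -1.0], [0.988, -0.153, -0.003], [-0.153, -0.988, 0.001]]
shift cm [ 3.12  0.02 -0.21] turn deg [0.08 0.04 0.2 ] zsign -1
```

View pics/c8.png

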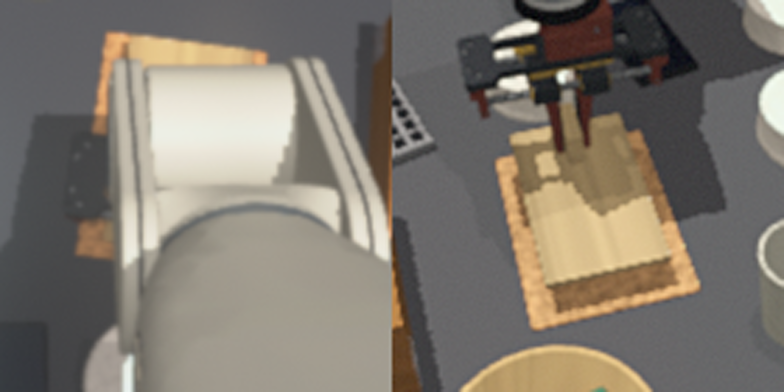

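```bash
python3 -m crank '[[[1.3,0,-0.2],[0,0,0],0.8],[[1,0,0],[0,0,0],0.8],[[0.4,0,0],[0,0,0],0.8],[[0.2,0,0],[0,0,0],0.8],[[0,0,0],[0,0,0],0.8]]';python3 - <<'E'
from h import *
tgt([546.1,4.8,18],-0.155)
E
```

```text
t: 9.62
ee_pos: [547.4, 6.0, 21.5]
orientation: [1.32, 1.133, -1.321]
ft_force: [-0.0, 0.2, -2.0]
width: 16.1
t 9.62 pos [547.4   6.   21.5] F [-0.   0.2 -2. ] w 16.1 q [-0.01  0.62  1.9   0.    0.62  1.71]
axes x,y,z: [[-0.0, 0.0, -1.0], [0.988, -0.152, -0.0], [-0.152, -0.988, 0.0]]
shift cm [ 0.35 -0.11  0.14] turn deg [0.16 0.   0.01] zsign -1
```

```bash
python3 -m crank '[[[0.15,0,0],[0,0,0],0.8],[[0.15,0,0],[0,0,0],0.8],[[0.05,0,0],[0,0,0],0.8],[[0,0,0],[0,0,0],0.8]]'
```

```text
t: 10.12
ee_pos: [547.4, 5.9, 18.1]
orientation: [1.321, 1.133, -1.321]
ft_force: [-0.1, 0.5, -2.2]
width: 15.9
```

```bash
python3 -m crank '[[[0.1,0,0],[0,0,0],0.8],[[0,0,0],[0,0,0],0.8]]';python3 -m crank '[[[0.1,0,0],[0,0,0],0.8],[[0,0,0],[0,0,0],0.8]]'
```

```text
t: 10.38
ee_pos: [547.5, 5.9, 17.8]
orientation: [1.321, 1.133, -1.32]
ft_force: [-3.6, 0.2, 7.8]
width: 15.9
t: 10.62
ee_pos: [547.5, 6.0, 17.8]
orientation: [1.321, 1.133, -1.32]
ft_force: [-6.6, 0.1, 18.1]
width: 15.7
```

Contact. I'll ease off slightly and release.

```bash
python3 -m crank '[[[-0.15,0,0],[0,0,0],0.8],[[0,0,0],[0,0,0],1.8],[[0,0,0],[0,0,0],2.6],[[0,0,0],[0,0,0],3.5],[[0,0,0],[0,0,0],3.5]]';python3 -m crank '[[[0,0,0],[0,0,0],3.5],[[0,0,0],[0,0,0],3.5],[[-1,0,0],[0,0,0],3.5],[[-3,0,0],[0,0,0],3.5],[[-5,0,0],[0,0,0],3.5]]';python3 -m crank '[[[-5,0,0],[0,0,0],3.5],[[-5,0,0],[0,0,0],5],[[0,0,0],[0,0,0],5]]';python3 - <<'E'
from h import *
tgt([546.1,4.8,18],-0.155)
b=snap('scene','scene9');a=snap('top','top9')
A=np.array(a['pixels'])[110:250,240:380,::-1];B=np.array(b['pixels'])[170:310,160:300,::-1]
cv2.imwrite('pics/c9.png',cv2.resize(np.hstack([A,B]),None,fx=2.8,fy=2.8,interpolation=2))
C=np.array(b['pixels'])[230:330,90:190,::-1]
cv2.imwrite('pics/hub9.png',cv2.resize(C,None,fx=6,fy=6,interpolation=2))
D=np.array(a['pixels'])[105:215,360:450,::-1]
cv2.imwrite('pics/hub9t.png',cv2.resize(D,None,fx=5,fy=5,interpolation=2))
E
```

```text
t: 11.25
ee_pos: [547.4, 6.0, 17.4]
orientation: [1.32, 1.133, -1.321]
ft_force: [0.3, -0.2, -0.0]
width: 34.6
t: 11.88
ee_pos: [546.3, 6.0, 107.8]
orientation: [1.319, 1.135, -1.323]
ft_force: [0.4, -0.3, 0.0]
width: 35.4
t: 12.25
ee_pos: [550.1, 6.0, 212.4]
orientation: [1.325, 1.127, -1.313]
ft_force: [-0.6, -0.4, -0.4]
width: 48.9
t 12.25 pos [550.1   6.  212.4] F [-0.6 -0.4 -0.4] w 48.9 q [-0.01  0.32  1.81  0.    1.    1.71]
axes x,y,z: [[0.009, -0.0, -1.0], [0.988, -0.152, 0.009], [-0.152, -0.988, -0.001]]
shift cm [19.44 -0.55  0.2 ] turn deg [ 0.16 -0.07 -0.5 ] zsign -1
```

View pics/c9.png

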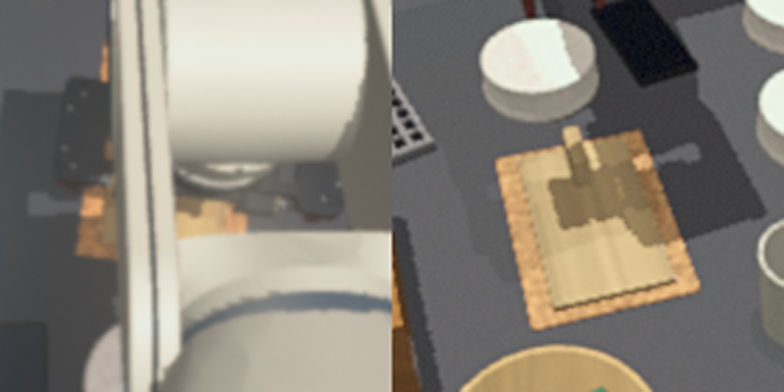

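View pics/hub9.png

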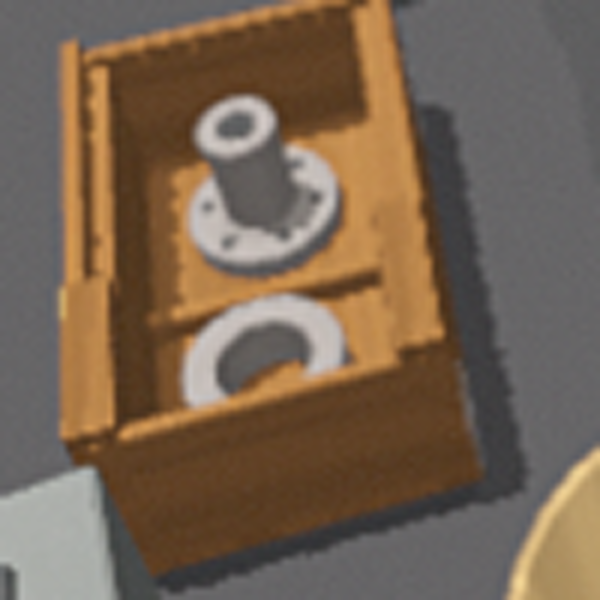

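View pics/hub9t.png

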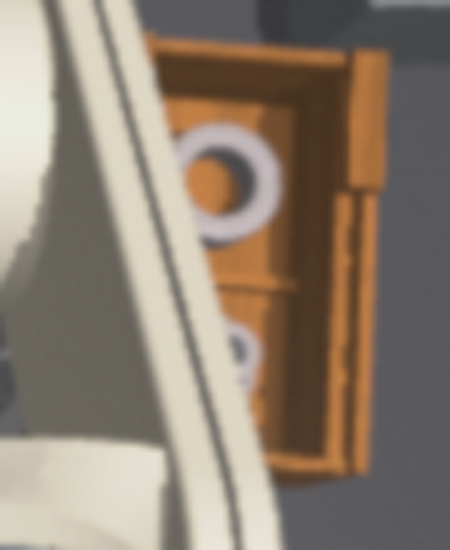

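The lid lies on the mat inside its outline. The hub's boss top is at scene crop (236,127).

```bash
python3 - <<'E'
from h import *
s=load('scene9')
S=lambda p:[((u+.5)/6-.5+90,(v+.5)/6-.5+230) for u,v in p]
print('boss top',toz(s,S([(236,127)]),68), 'w',toz(s,S([(194,127),(278,127)]),68)[:,:2])
print('flange top c',toz(s,S([(265,205),(188,218),(341,195)]),20))
# lid check: corners scene (crop c9 x2.8, B offset 392)
q=[((u-392+.5)/2.8-.5+160,(v+.5)/2.8-.5+170) for u,v in[(556,307),(675,283),(518,158)]]
P=toz(s,q,12);print('lid far L,R, near L',P[:,:2].round(0), 'centre',((P[1]+P[2])/2).round(0))
tgt([560,-244,160],-0.098)
E
```

```text
boss top [[ 562.2374468  -247.12798135   68.        ]] w [[ 555.05038202 -262.44830825]
 [ 569.41785201 -231.82505178]]
flange top c [[ 563.16273985 -246.78166181   20.        ]
 [ 556.48880745 -276.92036911   20.        ]
 [ 571.3124095  -217.06015999   20.        ]]
lid far L,R, near L [[690. -71.]
 [710.  32.]
 [506. -44.]] centre [608.  -6.  12.]
t 12.35 pos [547.4   6.  208.3] F [-0.4 -0.6 -0.8] w 50.0 q [-0.01  0.33  1.82  0.    1.    1.71]
axes x,y,z: [[0.001, 0.0, -1.0], [0.988, -0.152, 0.001], [-0.152, -0.988, -0.0]]
shift cm [ 4.83  5.04 24.52] turn deg [-3.11 -0.01 -0.08] zsign -1
```

```bash
python3 -m crank '[[[0,1,4],[0,0,0],5],[[0,1,5],[0,0,0],5],[[0,1,5],[-1,0,0],5],[[0,1,5],[-1,0,0],5],[[0,1,5],[-1,0,0],5]]';python3 -m crank '[[[3,0,0.5],[0,0,0],5],[[1.5,0,0],[0,0,0],5],[[0,0,0],[0,0,0],5],[[0,0,0],[0,0,0],5]]';python3 - <<'E'
from h import *
tgt([562,-245.5,110],-0.098)
E
```

```text
t: 12.98
ee_pos: [561.8, -239.8, 205.5]
orientation: [1.282, 1.164, -1.284]
ft_force: [-0.3, -0.4, -0.7]
width: 50.0
t: 13.48
ee_pos: [562.9, -243.0, 162.9]
orientation: [1.282, 1.161, -1.282]
ft_force: [0.1, 0.3, -0.3]
width: 49.8
t 13.47 pos [ 562.9 -243.   162.9] F [ 0.1  0.3 -0.3] w 49.8 q [-0.43  0.48  1.7   0.    0.96  1.24]
axes x,y,z: [[0.0, 0.0, -1.0], [0.995, -0.099, 0.0], [-0.099, -0.995, -0.0]]
shift cm [ 5.29 -0.07  0.26] turn deg [-0.05 -0.   -0.01] zsign -1
```

```bash
python3 -m crank '[[[2,-0.1,0.2],[0,0,0],5],[[3.5,0,0],[0,0,0],5],[[2,0,0],[0,0,0],5],[[0,0,0],[0,0,0],5],[[0,0,0],[0,0,0],5]]';python3 - <<'E'
from h import *
tgt([562,-245.5,42],-0.098)
b=snap('scene','scene10')
cv2.imwrite('pics/c10.png',cv2.resize(np.array(b['pixels'])[200:310,80:180,::-1],None,fx=5,fy=5,interpolation=2))
E
```

```text
t: 14.1
ee_pos: [562.3, -245.7, 88.7]
orientation: [1.283, 1.159, -1.281]
ft_force: [-0.1, -0.3, 0.3]
width: 50.1
t 14.1 pos [ 562.3 -245.7   88.7] F [-0.1 -0.3  0.3] w 50.1 q [-0.43  0.58  1.73  0.    0.83  1.24]
axes x,y,z: [[0.001, -0.001, -1.0], [0.995, -0.1, 0.002], [-0.1, -0.995, 0.001]]
shift cm [ 4.67 -0.03 -0.02] turn deg [-0.1   0.03 -0.09] zsign -1
```

View pics/c10.png

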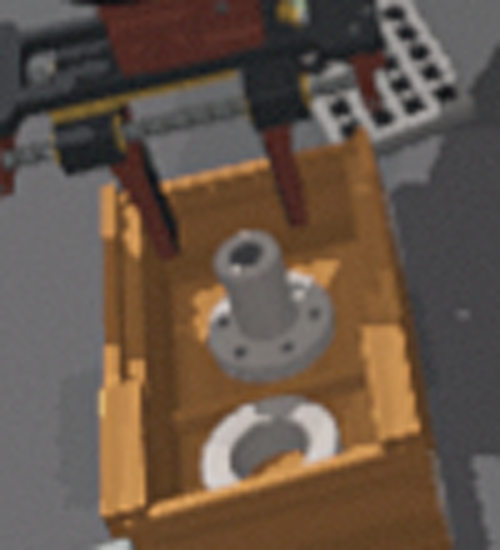

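The fingers straddle the boss (tips at crop (175,255) and (298,220), boss top at (246,252)). I'll go down to the boss.

```bash
python3 -m crank '[[[2,0,0],[0,0,0],5],[[1.7,0,0],[0,0,0],5],[[0.9,0,0],[0,0,0],5],[[0,0,0],[0,0,0],5]]'; python3 -m crank '[[[0,0,0],[0,0,0],4],[[0,0,0],[0,0,0],3],[[0,0,0],[0,0,0],2.2],[[0,0,0],[0,0,0],2.2],[[0,0,0],[0,0,0],2.2]]'; python3 -m crank '[[[0,0,0],[0,0,0],2.2],[[0,0,0],[0,0,0],2.2]]'
```

```text
t: 14.65
ee_pos: [560.6, -245.2, 40.2]
orientation: [1.282, 1.162, -1.284]
ft_force: [-0.7, -0.3, 0.3]
width: 50.0
t: 15.28
ee_pos: [561.8, -245.6, 42.1]
orientation: [1.283, 1.159, -1.282]
ft_force: [-0.4, 2.2, 5.5]
width: 29.4
t: 15.52
ee_pos: [561.8, -245.6, 42.1]
orientation: [1.283, 1.16, -1.282]
ft_force: [0.3, 1.8, 6.8]
width: 29.4
```

```bash
python3 -m crank '[[[-0.7,0,0],[0,0,0],2.2],[[-1.5,0,0],[0,0,0],2.2],[[-2.5,0,0],[0,0,0],2.2],[[-3,0,0],[0,0,0],2.2],[[-3.5,0,0],[0,0,0],2.2]]'; python3 -m crank '[[[-3.5,0,0],[0,0,0],2.2],[[-2,0,0],[0,0,0],2.2],[[0,0,0],[0,0,0],2.2]]'; python3 - <<'E'
from h import *
tgt([591.5,250.5,160],-0.098)
b=snap('scene','scene11');a=snap('top','top11')
cv2.imwrite('pics/c11.png',cv2.resize(np.hstack([np.array(b['pixels'])[150:330,60:200,::-1],np.array(a['pixels'])[90:270,340:480,::-1]]),None,fx=2.8,fy=2.8,interpolation=2))
E
```

```text
t: 16.15
ee_pos: [560.8, -245.5, 154.7]
orientation: [1.282, 1.161, -1.283]
ft_force: [0.1, -0.5, -4.1]
width: 29.4
t: 16.52
ee_pos: [562.2, -246.1, 210.8]
orientation: [1.283, 1.156, -1.281]
ft_force: [-1.0, -0.3, -3.0]
width: 29.2
t 16.52 pos [ 562.2 -246.1  210.8] F [-1.  -0.3 -3. ] w 29.2 q [-0.43  0.42  1.67 -0.    1.05  1.24]
axes x,y,z: [[0.003, -0.002, -1.0], [0.995, -0.1, 0.004], [-0.1, -0.995, 0.001]]
shift cm [  5.01  -2.07 -49.71] turn deg [-0.12  0.08 -0.21] zsign -1
```

View pics/c11.png

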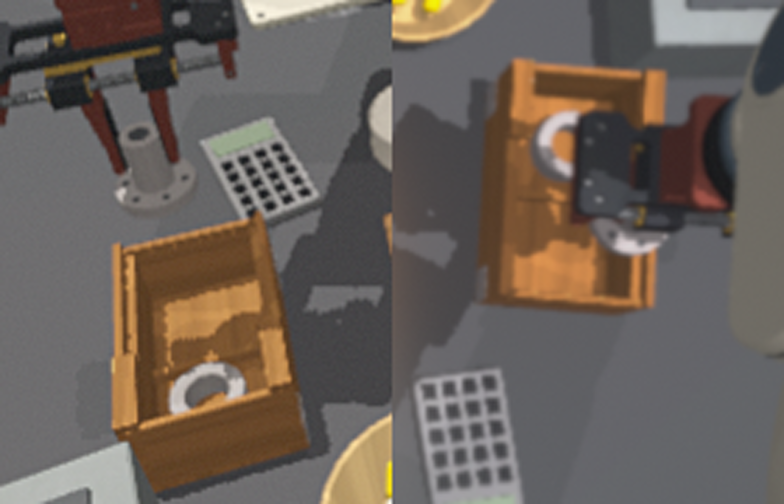

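The hub is held upright at crop (150,170), and the collar is still in its half. I'll carry the hub across.

```bash
python3 -m crank '[[[0,0,-2],[0,0,0],2.2],[[0,-0.2,-4],[0,0,0],2.2],[[0,-0.2,-5],[0,0,0],2.2],[[0,-0.2,-5],[0,0,0],2.2],[[0,-0.2,-5],[0,0,0],2.2]]'; python3 -m crank '[[[0,-0.2,-5],[0,0,0],2.2],[[0,-0.2,-5],[0,0,0],2.2],[[0,-0.2,-5],[0,0,0],2.2],[[0,-0.2,-5],[0,0,0],2.2],[[0,-0.2,-4],[0,0,0],2.2]]';python3 -m crank '[[[0,-0.2,-3],[0,0,0],2.2],[[0,0,-1.5],[0,0,0],2.2],[[0,0,0],[0,0,0],2.2],[[0,0,0],[0,0,0],2.2]]'; python3 - <<'E'
from h import *
tgt([591.5,250.5,100],-0.098)
E
```

```text
t: 17.25
ee_pos: [573.4, -33.2, 207.4]
orientation: [1.282, 1.162, -1.284]
ft_force: [1.0, 0.6, -3.9]
width: 29.3
t: 17.88
ee_pos: [587.0, 206.7, 207.3]
orientation: [1.28, 1.162, -1.283]
ft_force: [0.8, -0.5, -4.0]
width: 29.3
t: 18.38
ee_pos: [590.6, 248.0, 208.2]
orientation: [1.282, 1.16, -1.284]
ft_force: [-0.1, -1.0, -3.8]
width: 29.4
t 18.38 pos [590.6 248.  208.2] F [-0.1 -1.  -3.8] w 29.4 q [ 0.38  0.46  1.6  -0.    1.08  2.05]
axes x,y,z: [[-0.001, -0.001, -1.0], [0.995, -0.1, -0.001], [-0.1, -0.995, 0.001]]
shift cm [10.82  0.08 -0.27] turn deg [-0.15  0.04  0.05] zsign -1
```

```bash
python3 -m crank '[[[2,0.1,-0.2],[0,0,0],2.2],[[4,0,0],[0,0,0],2.2],[[3,0,0],[0,0,0],2.2],[[1.5,0,0],[0,0,0],2.2],[[0,0,0],[0,0,0],2.2]]'; python3 -m crank '[[[0,0,0],[0,0,0],2.2]]'; python3 - <<'E'
from h import *
tgt([591.5,250.5,74],-0.098)
b=snap('scene','scene12')
cv2.imwrite('pics/c12.png',cv2.resize(np.array(b['pixels'])[130:250,250:400,::-1],None,fx=4.5,fy=4.5,interpolation=2))
E
```

```text
t: 19.0
ee_pos: [591.4, 250.1, 102.1]
orientation: [1.281, 1.161, -1.285]
ft_force: [-0.4, 0.4, -2.6]
width: 29.4
t: 19.12
ee_pos: [593.0, 251.0, 104.5]
orientation: [1.284, 1.159, -1.281]
ft_force: [0.5, -0.3, -3.0]
width: 29.4
t 19.12 pos [593.  251.  104.5] F [ 0.5 -0.3 -3. ] w 29.4 q [ 0.38  0.59  1.66 -0.    0.89  2.05]
axes x,y,z: [[0.002, 0.001, -1.0], [0.995, -0.1, 0.002], [-0.1, -0.995, -0.001]]
shift cm [ 3.05 -0.15  0.07] turn deg [-0.13 -0.05 -0.09] zsign -1
```

View pics/c12.png

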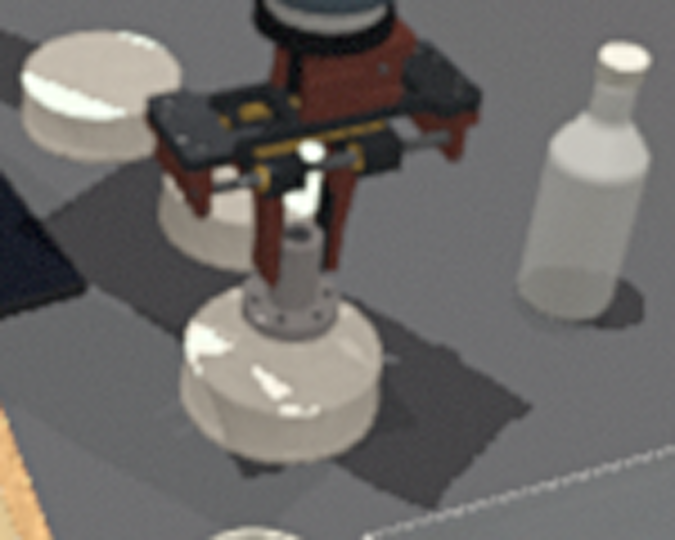

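The hub is over the right plinth, about 30 mm above it. I'll lower gently.

```bash
python3 -m crank '[[[1,0,0],[0,0,0],2.2],[[1,0,0],[0,0,0],2.2],[[0.5,0,0],[0,0,0],2.2],[[0.2,0,0],[0,0,0],2.2],[[0,0,0],[0,0,0],2.2]]'; python3 -m crank '[[[0.1,0,0],[0,0,0],2.2],[[0,0,0],[0,0,0],2.2]]'
```

```text
t: 19.8
ee_pos: [592.1, 250.8, 76.4]
orientation: [1.282, 1.16, -1.283]
ft_force: [0.5, -0.0, -3.0]
width: 29.6
t: 20.05
ee_pos: [592.2, 250.9, 75.7]
orientation: [1.283, 1.16, -1.282]
ft_force: [0.4, 1.1, -3.2]
width: 29.5
```

```bash
python3 -m crank '[[[0.1,0,0],[0,0,0],2.2],[[0,0,0],[0,0,0],2.2]]'
```

```text
t: 20.3
ee_pos: [592.1, 250.8, 74.6]
orientation: [1.282, 1.16, -1.282]
ft_force: [-0.2, -0.2, -2.8]
width: 29.3
```

```bash
python3 -m crank '[[[0.05,0,0],[0,0,0],2.2],[[0,0,0],[0,0,0],2.2]]'
```

```text
t: 20.55
ee_pos: [592.1, 250.9, 74.2]
orientation: [1.283, 1.16, -1.282]
ft_force: [0.1, 0.7, -2.4]
width: 29.4
```

```bash
python3 -m crank '[[[0.05,0,0],[0,0,0],2.2],[[0,0,0],[0,0,0],2.2]]'
```

```text
t: 20.8
ee_pos: [592.2, 250.9, 74.1]
orientation: [1.283, 1.16, -1.282]
ft_force: [-2.8, -1.5, 4.0]
width: 29.2
```

Contact is light, about 7 N. I'll release and back off.

```bash
python3 -m crank '[[[0,0,0],[0,0,0],3],[[0,0,0],[0,0,0],3.6],[[0,0,0],[0,0,0],4.6],[[0,0,0],[0,0,0],5],[[0,0,0],[0,0,0],5]]'; python3 -m crank '[[[0,0,0],[0,0,0],5],[[-1,0,0],[0,0,0],5],[[-3,0,0],[0,0,0],5],[[-4,0,0],[0,0,0],5],[[-4,0,0],[0,0,0],5]]'; python3 -m crank '[[[-3,-4,0],[0,0,0],5],[[0,-5,0],[0,0,0],5],[[0,-5,0],[0,0,0],5],[[0,0,0],[0,0,0],5],[[0,0,0],[0,0,0],5]]'; python3 - <<'E'
from h import *
tgt([0,0,0],0)
b=snap('scene','scene13');a=snap('top','top13')
E
```

```text
t: 21.42
ee_pos: [592.2, 250.8, 73.5]
orientation: [1.283, 1.16, -1.282]
ft_force: [-0.1, -0.3, -0.1]
width: 50.1
t: 22.05
ee_pos: [592.1, 250.8, 195.4]
orientation: [1.283, 1.16, -1.282]
ft_force: [0.4, 0.7, 1.0]
width: 49.8
t: 22.68
ee_pos: [453.8, 265.3, 224.5]
orientation: [1.284, 1.16, -1.28]
ft_force: [0.5, 0.1, 0.5]
width: 50.2
t 22.68 pos [453.8 265.3 224.5] F [0.5 0.1 0.5] w 50.2 q [ 0.51  0.27  1.85 -0.    1.02  2.18]
axes x,y,z: [[0.002, 0.001, -1.0], [0.995, -0.099, 0.002], [-0.099, -0.995, -0.001]]
shift cm [ 22.34 -42.56  30.93] turn deg [-5.7  -0.06 -0.11] zsign -1
```

View pics/scene13.png

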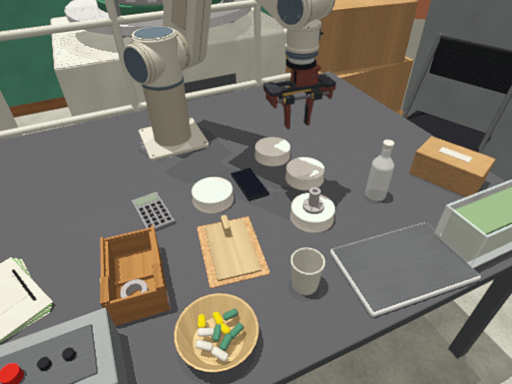

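View pics/top13.png

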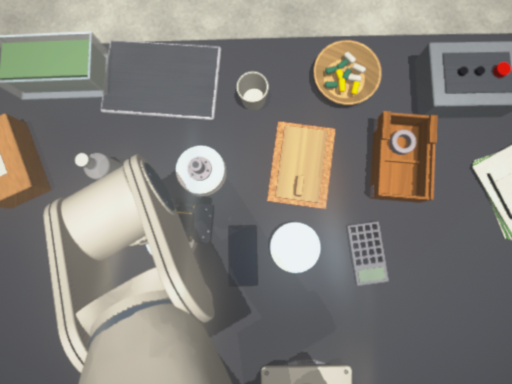

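Both views show the hub upright in the middle of the far plinth (top (200,168)), the lid on the mat (top (303,165)) and the collar in the case (top (403,141)). One numeric check before handing in.

```bash
python3 - <<'E'
from h import *
a=load('top13');b=load('scene13');s0=load('scene0')
print('hub boss top',toz(a,[(198.5,165)],100).round(0),toz(b,[(314.5,191)],100).round(0))
# lid centre from mask in top
hsv=cv2.cvtColor(a['pixels'],cv2.COLOR_RGB2HSV); r=a['pixels'].astype(int)
m=((hsv[...,0]>14)&(hsv[...,0]<25)&(hsv[...,1]>60)&(r[...,0]>150)&(r[...,1]>130)).astype(np.uint8); m[:115]=0;m[215:]=0;m[:,:262]=0;m[:,345:]=0
m=cv2.morphologyEx(cv2.morphologyEx(m,cv2.MORPH_OPEN,np.ones((3,3))),cv2.MORPH_CLOSE,np.ones((9,9)))
c=max(cv2.findContours(m,0,2)[0],key=cv2.contourArea)
print('lid',cv2.minAreaRect(toz(a,c[:,0],12)[:,:2].astype(np.float32)))
# moved objects
d=cv2.absdiff(b['pixels'],s0['pixels']).max(2)
for n,(x,y,w) in dict(phone=(250,184,20),calc=(153,210,22),cup=(307,272,20),bottle=(380,175,16)).items(): print(n,'median diff',np.median(d[y-w:y+w,x-w:x+w]))
print(get_obs()['ft_force'],close_job())
E
```

```text
hub boss top [[590. 244. 100.]] [[594. 247. 100.]]
lid ((603.2996826171875, -2.2091903686523438), (145.0680389404297, 203.9237823486328), 80.99437713623047)
phone median diff 5.0
calc median diff 10.0
cup median diff 9.0
bottle median diff 10.0
the job is handed in; nothing more can be done
[-1.09667068  0.68007798  0.37657371] None
```

I finished the task and handed it in at about 23 s, well under the 66 s limit. No verdict was reported, so the results below are my own checks.

**What I did**
- **Lid:** I pinched the grip, tilted the near end up by 3°, slid the lid about 75 mm out along its own plane, levelled it and laid it on the cork mat.
- **Hub:** I took the hub by its boss and set it down on the farthest white plinth with about 7 N of contact.

**Last checks**
- **Lid position:** The scene view put its centre at about (608, -6), against (605, -4.5) for the mat. The lid lies flat with the grip up. My final top-view lid mask also caught cork: it measured 204 x 145 instead of 186 x 110. Its centre of (603, -2) is therefore not independent proof.
- **Hub position:** The boss top is at about (590, 244) in the top view and (594, 247) in the scene view, against (591, 250) for the plinth. That is 3 to 7 mm off, from pixels picked by eye, and the hub is upright.
- **Other things:** The collar is still in the far half of the case. The phone, calculator, cup and bottle look unmoved in both pictures; I did not measure their positions, only compared the images.
- **Robot:** The gripper is clear of everything, and the last force reading was about 1 N.

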